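# Run the piston train home and close the keeper

### The arm

A 6-joint arm with a two-finger parallel gripper is mounted at the origin on the work surface. World frame = base frame: x ahead of the robot, y to its left, z up, the work surface at z = 0. Lengths are in mm, angles in rad, forces in N, time in s.
With the tool pointing down it reaches from about 350 to 775 mm from the base axis. Payload 7.3 kg.
Tool frame: the origin (TCP) lies at the very end of the fingers, on their centre line; the grasp point (between the pads) lies 19 mm behind it; x points along the fingers, z is the direction in which the jaws open and shut, and the axes are right-handed (so a half turn about x gives the same grasp; the last joint's range is limited). The gripper opens to 92 mm and grips with 3 to 60 N. Pads are 19 mm wide; open, the fingers measure 130 mm over their backs; the gripper's body (75 mm by 190 mm) begins 47 mm behind the grasp point.
Start: joints at [1.2, 0.342, 1.524, -0, 1.275, -0.146], TCP at [117.012, 511.814, 226.741] pointing down, gripper open.
Joint ranges: [-2.53, 2.53], [-0.77, 2.02], [0.04, 2.7], [-1, 4.14], [0.28, 2.66], [-3.11, 3.11]. Speed limits (rad/s): [2.57, 2.57, 3.14, 3.14, 3.14, 3.14].

### API

Orientations are given as [roll, pitch, yaw] about the fixed x, y, z axes, in that order (R = Rz(yaw) Ry(pitch) Rx(roll)).
In Python, from plant import * gives the robot as it stands.
- The arm moves only by the tool carry_out, never from a script. Its argument "rows" is a list of rows, each a list of 4 numbers: the shift along the world's x, y, z in mm, then the turn about the world's z in degrees. In form: [[x, y, z, twist], ...]. A call has 1 to 20 rows; each row is the pose to reach, as a shift and turn from the pose measured when the call began; what a row does not reach only later rows make up. A row lasts 1/12 s, in which the tool goes at most 41.7 mm and 7.16 degrees, less where a joint would pass 70% of its speed; a pose out of reach is approached as far as the arm can. A call with a gripper value outside its range is refused whole. "hand" is the finger opening in mm, from 0 to 91.8, set as the call begins (left out, the last holds). The fingers move at their own pace and stop on an object; the grip force is fixed at half the most. Time passes only in rows, so rows that repeat a pose let the fingers close. It gives the time, the measured TCP pose, the force and the opening at its end, in the units of the state.
- get_obs(): the state, without advancing time (a new reading comes with each control period).
- capture(name): name is "side" or "top" or "wrist"; returns the picture (420x560x3 uint8, red, green, blue); there is no depth.
- camera_info(name): a dict with "camera_matrix" (3x3 intrinsics, pixels), "pose" (4x4, takes a point from camera to world coordinates); the wrist camera has in their place "mount" (4x4, takes a point from camera to tool coordinates, whose origin is the TCP and whose axes are the tool frame's). Camera axes: x right, y down, z forward; pixel columns grow to the right and rows downward; lengths in mm; the calibration is good to about 2 mm. The wrist camera is an equidistant fisheye: a pixel r from the principal point sees the ray r / f radians off the axis. A picture is of the moment at which its call begins: read the wrist's pose just before it. camera_info takes no time and is no camera call.
- close_job(): hands the job in, once; it reports no verdict.
The state is a dict: "time": time; "joint_positions": joint angles; "dq": joint speeds; "tau": joint torques, N m; "tool_pos": TCP position; "tcp_rot": TCP orientation; "contact_force": force on the tool from outside, world axes, zero at the start; "moment": the same for the moment, N m; "grip_width": finger opening in mm.
Only numpy, scipy, OpenCV 4.12 (cv2) and the standard library are available. Lean on these libraries where they do the work, as an engineer would, in place of code of your own. Each camera call takes 0.05 s, during which the arm holds its last target. There are 200 camera calls.

### The job

On the feed rail of the bench press, push the row of chrome pistons and green spacers along the rail as one train, keeping it together, until it sits fully home against the yellow end stop; then swing the red keeper all the way across the rail behind it. Push only: lift nothing, tip nothing over, leave every other thing on the bench where it is, and finish with the gripper clear.

Things in the scene. Friction and masses are not known exactly. Their poses are not given: they have to be found in the camera images.
- rail: fixed aluminium channel, 352 mm long, 55 wide. Origin on the bench at mid-width, z up; y runs along the channel to the yellow stop (face at y = 160 mm), x across it, away from the robot. Floor 5 mm above the bench, 43 mm wide inside; side walls 6 mm thick, tops only 13 mm above the bench, so parts are pushed above them. Open end at y = -180 mm. The rail's place and yaw vary.
- stop_face (a point): middle of the stop's face, 25 mm above the bench, at rail x = 0, y = 160 mm; the stop block is 45 mm tall. The row starts touching (gaps of a few tenths of a mm), 70 to 150 mm short of the stop; sliding all of it takes about 2 to 7 N.
- home_line (a point): point on the channel floor at rail x = 0, y = 32 mm, where the rear face of the 128 mm long row lies when it is home. The parts' centres are then at rail y = 140 (front piston), 108, 76 and 44 mm (rear spacer).
- keeper_pivot (a point): vertical pivot axis of the keeper at rail x = -55, y = 22 mm (beside the channel, on the robot's side), 24 mm above the bench
- piston_front: chrome caliper piston standing upright, a disc-shaped slug 40 mm in diameter and 38 mm tall, dark groove round it, about 0.18 kg; origin at the centre of its underside (z = 5 mm on the rail floor). First in the row, nearest to the stop. (A like piston seated in the press is no part of the row.)
- spacer_front: green polymer spacer block, 40 mm across the rail (its x), 24 mm along the rail (its y), 30 mm tall, about 0.06 kg; origin at the centre of its underside. Second in the row.
- piston_rear: chrome caliper piston standing upright, a disc-shaped slug 40 mm in diameter and 38 mm tall, dark groove round it, about 0.18 kg; origin at the centre of its underside (z = 5 mm on the rail floor). Third in the row.
- spacer_rear: green polymer spacer block, 40 mm across the rail (its x), 24 mm along the rail (its y), 30 mm tall, about 0.06 kg; origin at the centre of its underside. Last in the row, the one to push on; its rear face lies 12 mm from its origin towards the rail's -y.
- keeper (a joint): swing of the red keeper, a bar 10 mm wide, 15 to 24 mm above the bench, 77 mm long from its pivot. 0 = open, pointing along the rail's -y; positive = counterclockwise from above, over the channel; limit 1.571 = closed, along the rail's +x, 4 mm behind the home row at the tab. Starts at -0.5 to 0 (other limit -0.7). Light friction, about 1 N at the tab; stays where left.
- keeper_tab (a point): top centre of the keeper's upright red tab, a round post 12 mm in diameter standing up from the bar, 65 mm from the pivot, from 15 to 61 mm above the bench (this point is at 61 mm). Pushing it swings the keeper.
- retaining_ring: bystander: steel retaining ring lying flat, 60 mm outside, 5 mm thick; origin at the centre of its underside
- seal_ring: bystander: green polymer seal ring lying flat, 56 mm outside, 7 mm thick; origin at the centre of its underside
- union: bystander: brass pipe union standing upright, 34 mm across, 42 mm tall; origin at the centre of its underside
- screwdriver: bystander: screwdriver lying to the left of the rail
- wrench: bystander: wrench lying to the right of the rail
- grease_jar: bystander: orange jar, 70 mm in diameter, 75 mm tall, near the right side; origin at the centre of its underside
Mind the look-alikes: they are no part of the job. Leave any black look-alike of the spacer_rear alone. What is shaped like the piston_front but blue is not meant.

How it is judged (in metres and radians):
On the way, in this order (a step that is already met when the one before it is completed fails the run):
1. the whole row is home against the stop with the keeper still open (y of piston_front in the frame of rail above 0.1365 m and y of spacer_front in the frame of rail above 0.104 m and y of piston_rear in the frame of rail above 0.0715 m and y of spacer_rear in the frame of rail above 0.0395 m and x of piston_front in the frame of rail between -0.008 and 0.008 m and x of spacer_front in the frame of rail between -0.008 and 0.008 m and x of piston_rear in the frame of rail between -0.008 and 0.008 m and x of spacer_rear in the frame of rail between -0.008 and 0.008 m and height (world z) of each of piston_front, spacer_front, piston_rear, spacer_rear below 0.01 m and angle between each of piston_front, spacer_front, piston_rear, spacer_rear's own z axis and vertical below 0.12 rad and value of joint keeper below 0.8 rad), for 0.2 s.
2. the keeper is swung across behind the row (value of joint keeper above 1.47 rad), for 0.2 s.
At the end, for the whole second after the job is handed in: All four parts stand upright on the rail floor, at rest, in the channel (centres within 8 mm of its middle), each within about 4 mm of its home place along the rail (front piston within 3.5 mm of touching the stop), and the keeper is closed to more than 1.47 rad of its 1.571 (y of piston_front in the frame of rail above 0.1365 m and y of spacer_front in the frame of rail above 0.104 m and y of piston_rear in the frame of rail above 0.0715 m and y of spacer_rear in the frame of rail above 0.0395 m and x of piston_front in the frame of rail between -0.008 and 0.008 m and x of spacer_front in the frame of rail between -0.008 and 0.008 m and x of piston_rear in the frame of rail between -0.008 and 0.008 m and x of spacer_rear in the frame of rail between -0.008 and 0.008 m and height (world z) of each of piston_front, spacer_front, piston_rear, spacer_rear below 0.01 m and angle between each of piston_front, spacer_front, piston_rear, spacer_rear's own z axis and vertical below 0.12 rad and value of joint keeper above 1.47 rad and linear speed of each of piston_front, spacer_front, piston_rear, spacer_rear below 0.01 m/s).
It fails at once if a part of the row is lifted more than 10 mm off the rail floor (height (world z) of any of piston_front, spacer_front, piston_rear, spacer_rear above 0.015 m).
It fails at once if a part of the row is tipped over (angle between any of piston_front, spacer_front, piston_rear, spacer_rear's own z axis and vertical above 0.5 rad).
It fails at once if the row comes apart (a gap of more than 15 mm) (distance between piston_front and spacer_front above 0.047 m or distance between spacer_front and piston_rear above 0.047 m or distance between piston_rear and spacer_rear above 0.047 m).
It fails at once if another thing on the bench is moved more than 15 mm (distance of any of retaining_ring, seal_ring, union, screwdriver, wrench, grease_jar from where it was at the start of the episode above 0.015 m).
It also fails if it takes over 51 s, if anything falls off the work surface, if the arm or the gripper's body presses on something with over 40 N, if the wrist force passes 120 N, or if a joint passes its speed limit or range.

## Working session

There is one attempt and no reset: what is moved stays moved. The work goes in short steps, Python scripts to look and compute and a tool call to move; the robot and the scene stay as the last step left them, time stands still between calls to the robot, and variables do not carry over. Pictures are saved under pics/ and viewed, about 8 in all and at most 12, crops included, and the job is handed in when it is done.

Besides the shell and the picture viewer there is one more tool, called after ">>>" by a JSON object that holds its "method" and its "body". carry_out: Moves the arm, as the interface text tells. Its arguments: {"type":"object","properties":{"rows":{"type":"array"},"hand":{"type":"number"}},"required":["rows"]}

```bash
mkdir -p pics; python3 - <<'E'
from plant import *
import cv2
print(get_obs())
for n in ("top","side"):
    cv2.imwrite(f"pics/{n}1.png",capture(n)[:,:,::-1]); print(n,camera_info(n))
print(camera_info("wrist"))
E
```

```text
{'time': 0.0, 'joint_positions': array([ 1.20001288e+00,  3.42720801e-01,  1.52503503e+00,  2.29762683e-05,
        1.27540720e+00, -1.45977062e-01]), 'dq': array([-4.56502111e-04,  9.53508638e-04,  9.75621031e-04,  7.19807655e-04,
        1.44204706e-04,  3.44915064e-05]), 'tau': array([ 1.53106179e-03, -4.31235874e+01, -2.44218135e+01,  7.17500551e-02,
        5.58100606e-02, -1.22924225e-04]), 'tool_pos': array([116.83845226, 511.40530709, 226.03968291]), 'tcp_rot': array([ 2.98162583,  1.5692258 , -1.95557625]), 'contact_force': array([-0.11742461, -0.11138281, -0.13753402]), 'moment': array([ 0.0167092 ,  0.00377976, -0.01816812]), 'grip_width': 92.0299172432925}
top {'camera_matrix': array([[509.43102113,   0.        , 288.3274281 ],
       [  0.        , 509.43102113, 211.68529372],
       [  0.        ,   0.        ,   1.        ]]), 'pose': array([[ 1.81388891e-03, -9.94458178e-01,  1.05117280e-01,
         4.83039416e+02],
       [-9.99957251e-01, -2.75683576e-03, -8.82582292e-03,
        -1.35488364e+01],
       [ 9.06670285e-03, -1.05096777e-01, -9.94420667e-01,
         
[... 455 characters left out ...]
02],
       [ 1.32794335e-02, -7.04789441e-01, -7.09292254e-01,
         8.79119755e+02],
       [ 0.00000000e+00,  0.00000000e+00,  0.00000000e+00,
         1.00000000e+00]])}
{'camera_matrix': array([[325.1922621 ,   0.        , 280.82971259],
       [  0.        , 325.1922621 , 213.33788623],
       [  0.        ,   0.        ,   1.        ]]), 'mount': array([[ 2.59953639e-04, -2.96297883e-01,  9.55095543e-01,
        -1.57732963e+02],
       [-2.68533676e-04, -9.55095562e-01, -2.96297816e-01,
         8.03863003e+01],
       [ 9.99999930e-01, -1.79451622e-04, -3.27846526e-04,
        -6.70950193e-03],
       [ 0.00000000e+00,  0.00000000e+00,  0.00000000e+00,
         1.00000000e+00]])}
```

View pics/top1.png

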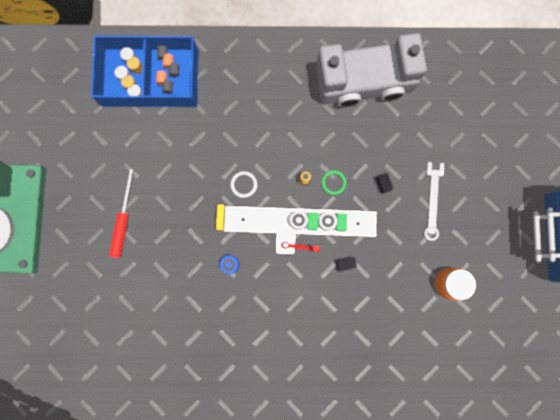

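View pics/side1.png

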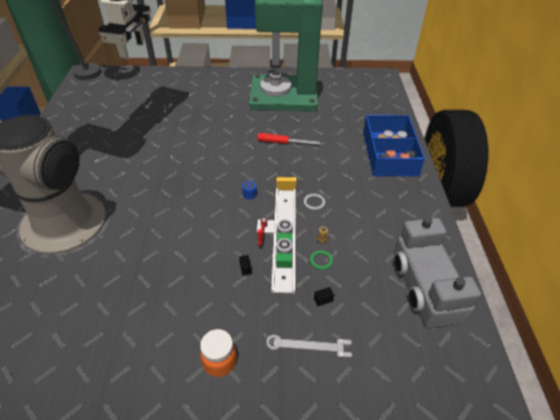

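The top view shows the rail from (217,217), the yellow stop, to (377,224), the open end. The row runs piston (298,220), green (312,221), piston (328,221), green (341,222). The keeper pivot is at (285,245) and its tab near (316,248). The look-alikes are black blocks at (384,183) and (345,264), the blue cylinder at (229,264), the green seal ring at (334,182) and the piston in the press. I choose the green block at (341,222), last in the row, and will check it in a crop.

```bash
cat > h.py <<'E'
import numpy as np, cv2
from plant import *
def back(n,u,v,z):
    c=camera_info(n);K=c["camera_matrix"];T=c["pose"]
    d=T[:3,:3]@np.linalg.inv(K)@[u,v,1]; return T[:3,3]+d*(z-T[2,3])/d[2]
def proj(n,p):
    c=camera_info(n);K=c["camera_matrix"];T=c["pose"]
    q=K@(T[:3,:3].T@(np.array(p)-T[:3,3])); return q[:2]/q[2]
E
python3 - <<'E'
import cv2
im=cv2.imread("pics/top1.png")[200:270,210:390]
cv2.imwrite("pics/c1.png",cv2.resize(im,None,fx=4.4,fy=4.4,interpolation=cv2.INTER_CUBIC))
E
```

```text
(no output)
```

View pics/c1.png

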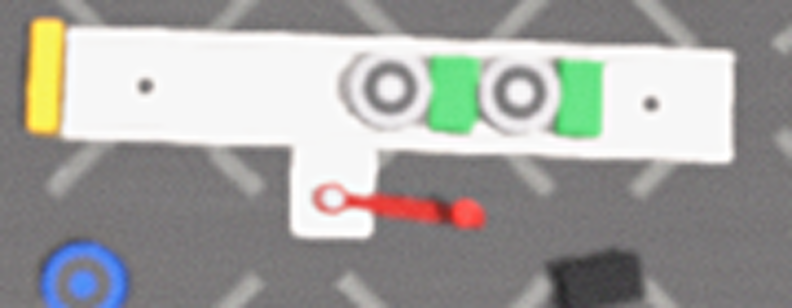

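```bash
python3 - <<'E'
from h import *
f=lambda u,v,z:back("top",u/4.4+210-.4,v/4.4+200-.4,z)
P={k:f(*a) for k,a in dict(oeT=(734,50,13),oeB=(731,161,13),sT=(66,27,13),sB=(62,137,13),piv=(331,198,24),tab=(467,213,61),spT=(602,60,35),spB=(600,137,35),
 stT=(64,20,45),stB=(60,132,45),pf=(390,89,43),pr=(520,93,43)).items()}
for k,v in P.items(): print(k,v.round(1))
d=(P['sT']+P['sB']-P['oeT']-P['oeB'])[:2]; yaw=np.arctan2(-d[0],d[1]); 
y=np.array([-np.sin(yaw),np.cos(yaw)]);x=np.array([y[1],-y[0]])
m=(P['oeT']+P['oeB'])[:2]/2; o=m+180*y
pv=P['piv'][:2]+55*x-22*y
print("yaw",yaw,"origin",o,"from pivot",pv)
for k,v in P.items(): print(k,"rail",round((v[:2]-o)@x,1),round((v[:2]-o)@y,1))
# black look-alikes etc.
for n,(u,v,z) in dict(blk=(345,264,20),blk2=(384,183,20),seal=(334,182,5),union=(305,178,42)).items():
    q=back("top",u,v,z); print(n,q.round(),round((q[:2]-o)@x,1),round((q[:2]-o)@y,1))
R=cv2.Rodrigues
print(get_obs()['tcp_rot'])
from scipy.spatial.transform import Rotation as Ro
print(Ro.from_euler('xyz',get_obs()['tcp_rot']).as_matrix().round(3))
E
```

```text
oeT [ 605.7 -222.2   13. ]
oeB [ 548.8 -219.8   13. ]
sT [616.6 119.8  13. ]
sB [560.2 121.   13. ]
piv [529.1 -16.   24. ]
tab [520.4 -82.   61. ]
spT [ 598.1 -151.8   35. ]
spB [ 559.4 -150.4   35. ]
stT [616.3 117.1  45. ]
stB [560.5 118.2  45. ]
pf [582.5 -45.1  43. ]
pr [ 580.7 -109.8   43. ]
yaw -0.03265118241561223 origin [583.14188421 -41.07907736] from pivot [583.3477857  -39.73789614]
oeT rail 28.5 -180.3
oeB rail -28.5 -179.7
sT rail 28.2 161.8
sB rail -28.2 161.2
piv rail -54.8 23.3
tab rail -61.3 -43.0
spT rail 18.6 -110.1
spB rail -20.2 -110.0
stT rail 28.0 159.1
stB rail -27.8 158.5
pf rail -0.5 -4.0
pr rail -0.2 -68.7
blk [ 487. -149.   20.] -92.9 -111.3
blk2 [ 668. -239.   20.] 91.7 -195.1
seal [ 673. -128.    5.] 92.4 -83.8
union [675. -60.  42.] 92.8 -16.0
[ 3.01437769  1.56940564 -1.92280618]
[[-0.    -0.975  0.223]
 [-0.001  0.223  0.975]
 [-1.     0.    -0.001]]
```

The crop confirms the row: two chrome pistons and two green spacers, with the rear face at crop x≈601. Rail pose: origin (583.2, -40.4), yaw -0.033, and the two estimates agree to about 1.3 mm. The row's rear face is at rail y ≈ -110 and the keeper is at about -0.1 rad. I'll move behind the row with the fingers closed and the jaw axis across the rail.

>>> {"method": "carry_out", "body": {"hand": 0, "rows": [[333,-212,0,-40],[333,-212,0,-40],[333,-212,0,-40],[333,-212,0,-40],[333,-212,0,-40],[333,-212,0,-40],[333,-212,0,-40],[333,-212,0,-40],[333,-212,0,-40],[333,-212,0,-40],[462,-687,0,-79],[462,-687,0,-79],[462,-687,0,-79],[462,-687,0,-79],[462,-687,0,-79],[462,-687,0,-79],[462,-687,0,-79],[462,-687,0,-79],[462,-687,0,-79],[462,-687,0,-79]]}}

```text
time: 1.77
tool_pos: [559.0, -104.7, 225.8]
tcp_rot: [2.914, 1.569, 2.881]
contact_force: [1.5, 1.0, 0.8]
grip_width: 0.6
```

>>> {"method": "carry_out", "body": {"rows": [[0,0,0,0]]}}

```text
time: 1.85
tool_pos: [560.0, -111.5, 225.0]
tcp_rot: [-2.258, 1.568, -2.296]
contact_force: [-0.5, 0.0, -0.3]
grip_width: 0.0
```

>>> {"method": "carry_out", "body": {"rows": [[19,-64,0,0],[19,-64,0,0],[19,-64,0,0],[19,-64,-40,0],[19,-64,-80,0],[19,-64,-120,0],[19,-64,-150,0],[19,-64,-165,0],[19,-64,-165,0],[19,-64,-165,0],[19,-64,-165,0]]}}

```text
time: 2.77
tool_pos: [579.9, -175.4, 61.4]
tcp_rot: [-1.45, 1.568, -1.488]
contact_force: [0.7, -0.1, 1.0]
grip_width: 0.5
```

```bash
python3 - <<'E'
from h import *
s=get_obs();print(s['tool_pos'],s['tcp_rot'],s['contact_force'],s['time'])
o=np.array([583.2,-40.4]);a=-.0327;y=np.array([-np.sin(a),np.cos(a)]);x=np.array([y[1],-y[0]])
q=s['tool_pos'][:2]-o;print("rail",q@x,q@y)
a=cv2.resize(capture("top")[190:270,260:400],None,fx=3,fy=3,interpolation=cv2.INTER_CUBIC)
b=cv2.resize(capture("side")[170:310,220:360],None,fx=2.5,fy=2.5)
w=capture("wrist")[:,:,::-1]
c=np.zeros((600,800,3),np.uint8);c[:240,:420]=a[:,:,::-1];c[:350,430:780]=b[:,:,::-1];c[250:600,:420]=cv2.resize(w,(420,315))[:350] if 0 else cv2.copyMakeBorder(cv2.resize(w,(420,315)),0,35,0,0,0)
cv2.imwrite("pics/m1.png",c)
E
```

```text
[ 579.8809848  -175.40982871   61.36580819] [-1.45006955  1.56789617 -1.48842714] [ 0.68101947 -0.06524734  0.95558213] 2.7667
rail 1.0967937908026937 -135.046165267057
```

View pics/m1.png

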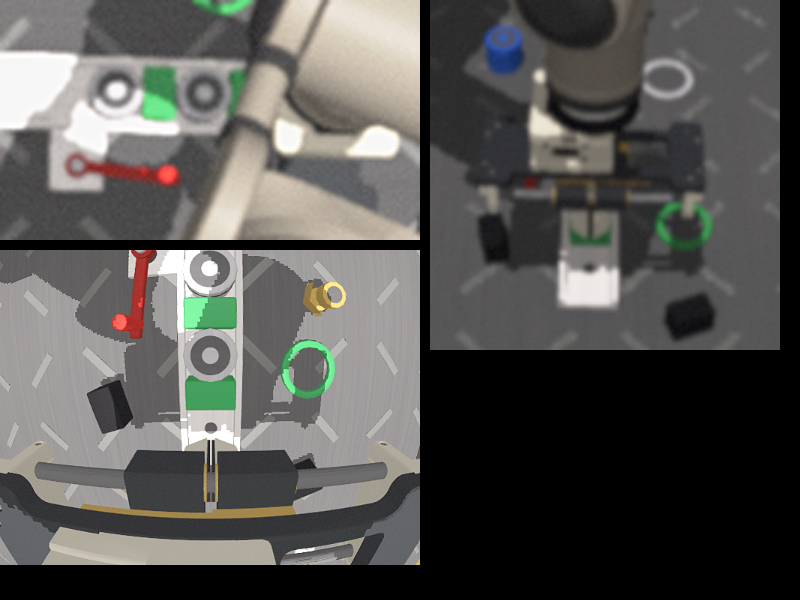

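The wrist view shows the row straight ahead, with the green rear spacer at (210,392) and the fingers centred behind it at (210,445). The keeper is off to the left, and nothing lies in the path. Next I descend and approach.

>>> {"method": "carry_out", "body": {"rows": [[-1,0,-20,0],[-1,0,-36,0],[-1,0,-43,0],[-1,0,-43,0],[-1,0,-43,0],[-1,4,-43,0],[-1,8,-43,0],[-1,10,-43,0],[-1,12,-43,0],[-1,14,-43,0],[-1,16,-43,0],[-1,18,-43,0],[-1,20,-43,0],[-1,20,-43,0]]}}

```text
time: 4.08
tool_pos: [579.2, -155.6, 19.0]
tcp_rot: [-1.058, 1.567, -1.097]
contact_force: [0.9, -2.8, 1.8]
grip_width: 0.5
```

>>> {"method": "carry_out", "body": {"rows": [[0,2,0,0],[0,5,0,0],[0,9,0,0],[0,13,0,0],[0.5,17,0,0],[0.5,21,0,0],[0.8,25,0,0],[1,29,0,0],[1,33,0,0],[1,37,0,0],[1.3,41,0,0],[1.5,45,0,0],[1.6,49,0,0],[1.7,53,0,0],[1.9,57,0,0],[2,61,0,0],[2.1,65,0,0],[2.2,68,0,0],[2.3,70,0,0],[2.3,71,0,0]]}}

```text
time: 5.75
tool_pos: [581.5, -84.2, 19.0]
tcp_rot: [-1.071, 1.567, -1.109]
contact_force: [-0.7, -3.7, 1.6]
grip_width: 0.5
```

```bash
python3 - <<'E'
from h import *
s=get_obs();print(s['tool_pos'],s['tcp_rot'],s['contact_force'],s['time'])
o=np.array([583.2,-40.4]);a=-.0327;y=np.array([-np.sin(a),np.cos(a)]);x=np.array([y[1],-y[0]])
q=s['tool_pos'][:2]-o;print("rail",q@x,q@y)
cv2.imwrite("pics/w2.png",capture("wrist")[:,:,::-1])
E
```

```text
[581.49546259 -84.18646405  18.99157132] [-1.07071592  1.56692558 -1.10892833] [-0.69333033 -3.70242741  1.59807003] 5.75
rail -0.27206395321558335 -43.818784360846834
```

View pics/w2.png

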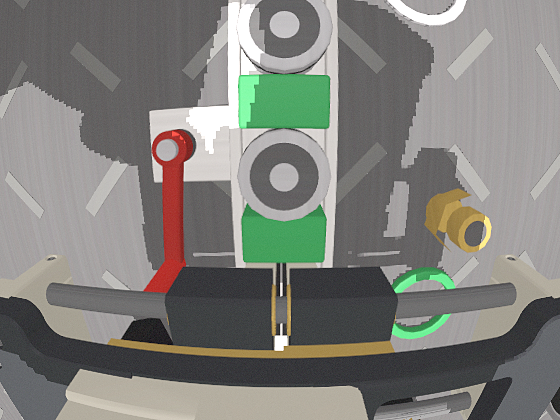

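The row stays together and the keeper is clear to the left (tab around (165,280)). About 66 mm remain.

>>> {"method": "carry_out", "body": {"rows": [[0,2,0,0],[0,5,0,0],[0.2,9,0,0],[0.4,13,0,0],[0.5,17,0,0],[0.5,21,0,0],[0.8,25,0,0],[1,29,0,0],[1,33,0,0],[1,37,0,0],[1.3,41,0,0],[1.5,45,0,0],[1.6,49,0,0],[1.7,52,0,0],[1.9,55,0,0],[2,57,0,0],[2,58,0,0],[2,59,0,0],[2,60,0,0],[2,60,0,0]]}}

```text
time: 7.47
tool_pos: [583.5, -24.0, 18.9]
tcp_rot: [-1.033, 1.567, -1.071]
contact_force: [0.4, -2.2, 2.0]
grip_width: 0.5
```

>>> {"method": "carry_out", "body": {"rows": [[0,0.5,0,0],[0,1,0,0],[0,1.5,0,0],[0,2,0,0],[0,2.5,0,0],[0,3,0,0],[0,3,0,0]]}}

```text
time: 8.05
tool_pos: [583.5, -20.9, 18.9]
tcp_rot: [-1.035, 1.567, -1.074]
contact_force: [-0.3, -2.9, 2.3]
grip_width: 0.6
```

>>> {"method": "carry_out", "body": {"rows": [[0,0.5,0,0],[0,1,0,0],[0,1.5,0,0],[0,2,0,0],[0,2,0,0]]}}

```text
time: 8.47
tool_pos: [583.5, -18.7, 18.9]
tcp_rot: [-1.019, 1.567, -1.057]
contact_force: [0.0, -2.8, 2.4]
grip_width: 0.3
```

>>> {"method": "carry_out", "body": {"rows": [[0,0.5,0,0],[0,1,0,0],[0,1.5,0,0],[0,1.5,0,0]]}}

```text
time: 8.8
tool_pos: [583.5, -18.4, 19.0]
tcp_rot: [-1.168, 1.566, -1.206]
contact_force: [-0.8, -9.3, 2.0]
grip_width: 0.7
```

The tool stalled and the force jumped to 9.3 N, so the row is against the stop. One more small press will confirm it and close the gaps.

>>> {"method": "carry_out", "body": {"rows": [[0,0.5,0,0],[0,1,0,0],[0,1.5,0,0],[0,1.5,0,0],[0,1.5,0,0]]}}

```text
time: 9.22
tool_pos: [583.5, -18.4, 19.1]
tcp_rot: [-1.276, 1.564, -1.314]
contact_force: [-1.2, -9.9, 2.1]
grip_width: 0.2
```

```bash
python3 - <<'E'
from h import *
s=get_obs();print(s['tool_pos'],s['contact_force'],s['time'])
t=capture("top")[200:270,210:390,::-1];cv2.imwrite("pics/t3.png",cv2.resize(t,None,fx=4.4,fy=4.4,interpolation=cv2.INTER_CUBIC))
cv2.imwrite("pics/w3.png",capture("wrist")[:,:,::-1])
E
```

```text
[583.52631125 -18.38881437  19.06605558] [-1.208954   -9.88846052  2.11655946] 9.2167
```

View pics/w3.png

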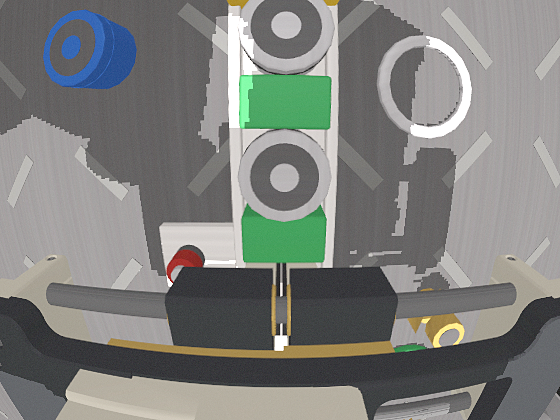

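The row is home: the front piston touches the yellow stop at the top of the image and the parts are tight together. Finger rail y is 22.0 against a nominal 22.5. Now I back off, lift, twist 45° and come down behind the tab.

>>> {"method": "carry_out", "body": {"rows": [[0,-5,0,0],[0,-12,0,0],[0,-12,15,0],[0,-12,50,0],[0,-12,85,0],[0,-12,85,0],[-20,-35,85,-7],[-40,-60,85,-14],[-60,-80,85,-21],[-75,-90,85,-28],[-75,-90,85,-35],[-75,-90,85,-42],[-75,-90,85,-45],[-75,-90,85,-45],[-75,-90,85,-45]]}}

```text
time: 10.57
tool_pos: [508.4, -108.2, 103.8]
tcp_rot: [-1.367, 1.564, -2.188]
contact_force: [0.6, 0.0, -0.1]
grip_width: 0.6
```

```bash
python3 - <<'E'
from h import *
s=get_obs();print(s['tool_pos'],s['tcp_rot'],s['contact_force'],s['time'])
t=capture("top")[200:270,210:390,::-1]
w=capture("wrist")[:,:,::-1];c=np.zeros((600,792,3),np.uint8)
c[:270]=cv2.resize(t,(792,308))[:270]; c[275:590,:420]=cv2.resize(w,(420,315));cv2.imwrite("pics/m4.png",c)
E
```

```text
[ 508.3973867  -108.20480759  103.80599619] [-1.366978    1.5642345  -2.18837003] [ 0.6160715   0.03756902 -0.0615763 ] 10.5667
```

View pics/m4.png

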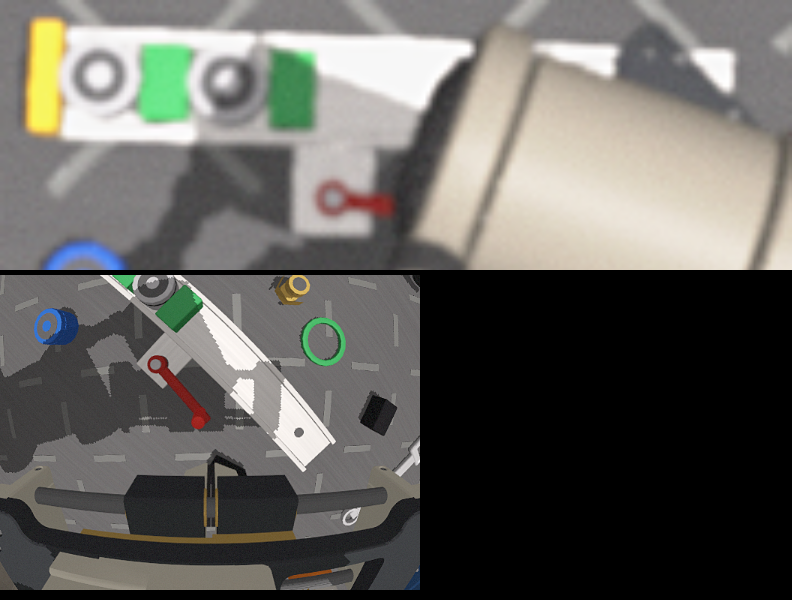

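The row sits tight at the stop with the keeper still open. The tab is straight ahead of the fingers in the wrist view, at (198,422). I descend to z=42 and begin the push.

>>> {"method": "carry_out", "body": {"rows": [[0,0,-30,0],[0,0,-55,0],[0,0,-62,0],[0,0,-62,0],[0,0,-62,0],[3,3,-62,0],[7,6.5,-62,0],[11,10,-62,0],[15,14,-62,0],[19,18,-62,0],[23,21.5,-62,0],[27,25,-62,0],[31,29,-62,0],[35,33,-62,0],[39,36.5,-62,0],[43,40,-62,0],[46,43,-62,0],[49,46,-62,0],[50,47,-62,0],[50,47,-62,0]]}}

```text
time: 12.33
tool_pos: [558.7, -60.6, 41.8]
tcp_rot: [-1.369, 1.564, -2.19]
contact_force: [-0.5, -0.2, -0.1]
grip_width: 0.6
```

```bash
python3 - <<'E'
from h import *
s=get_obs();print(s['tool_pos'],s['tcp_rot'],s['contact_force'],s['time'])
cv2.imwrite("pics/w5.png",capture("wrist")[:,:,::-1])
E
```

```text
[558.66280454 -60.59158583  41.77117073] [-1.36888293  1.56428074 -2.18961818] [-0.53684352 -0.19661111 -0.08924124] 12.3333
```

View pics/w5.png

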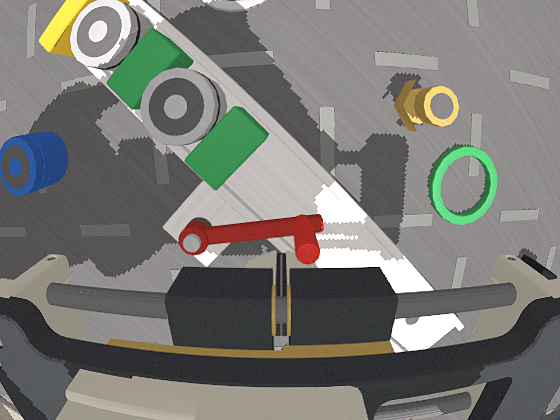

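The keeper is swinging as planned, at about 48°, with the tab at (307,250) riding on the finger face. The row is undisturbed, so I continue.

>>> {"method": "carry_out", "body": {"rows": [[2,2,0,0],[5,4.5,0,0],[8,7.5,0,0],[11,10,0,0],[14,13,0,0],[17,16,0,0],[19,18,0,0],[21,20,0,0],[23,21.5,0,0],[25,23.5,0,0],[26,24.5,0,0],[26,24.5,0,0]]}}

```text
time: 13.38
tool_pos: [583.3, -35.7, 41.5]
tcp_rot: [-1.747, 1.562, -2.568]
contact_force: [-5.4, 0.5, 3.1]
grip_width: 0.5
```

>>> {"method": "carry_out", "body": {"rows": [[0.7,0.7,0,0],[1.4,1.3,0,0],[2,2,0,0],[2,2,0,0]]}}

```text
time: 13.72
tool_pos: [583.7, -33.2, 41.4]
tcp_rot: [-1.968, 1.559, -2.788]
contact_force: [-8.3, 0.5, 4.5]
grip_width: 0.5
```

```bash
python3 - <<'E'
from h import *
s=get_obs();print(s['tool_pos'],s['tcp_rot'],s['contact_force'],s['time'])
cv2.imwrite("pics/w6.png",capture("wrist")[:,:,::-1])
E
```

```text
[583.71116491 -33.21306346  41.37060333] [-1.96804274  1.55922461 -2.78840455] [-8.33640206  0.54506999  4.54832506] 13.7167
```

View pics/w6.png

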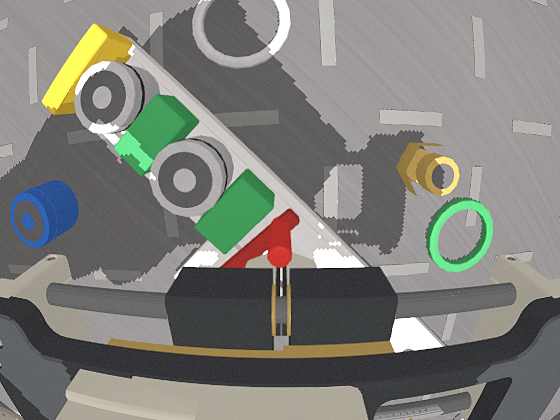

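The tab is now seated against the fingers at (280,257), and the keeper is within a few degrees of closed. The force is radial (-8 N in x), so I relieve x and finish along +y, the tangent direction.

>>> {"method": "carry_out", "body": {"rows": [[-0.5,0.5,0,0],[-1,1.5,0,0],[-1,2.5,0,0],[-1,3.5,0,0],[-1,4,0,0],[-1,4,0,0]]}}

```text
time: 14.27
tool_pos: [583.2, -29.3, 41.5]
tcp_rot: [-1.91, 1.56, -2.73]
contact_force: [-1.1, -1.3, 0.7]
grip_width: 0.5
```

>>> {"method": "carry_out", "body": {"rows": [[0,0.7,0,0],[0,1.4,0,0],[0,2,0,0],[0,2.5,0,0],[0,2.5,0,0]]}}

```text
time: 14.68
tool_pos: [583.3, -28.6, 41.6]
tcp_rot: [-1.695, 1.559, -2.515]
contact_force: [-1.2, -9.7, 0.3]
grip_width: 0.1
```

The force rose hard at 9.7 N in -y, so the keeper is at its limit. Backing off and lifting clear.

>>> {"method": "carry_out", "body": {"rows": [[0,-3,0,0],[-2,-9,0,0],[-4,-18,0,0],[-6,-25,0,0],[-6,-25,10,0],[-6,-25,40,0],[-6,-25,80,0],[-30,-60,110,0],[-60,-95,130,0],[-80,-130,130,0],[-80,-170,130,0],[-80,-200,130,0],[-80,-200,130,0],[-80,-200,130,0]]}}

```text
time: 15.85
tool_pos: [502.9, -230.7, 172.3]
tcp_rot: [-1.611, 1.56, -2.436]
contact_force: [0.2, 1.0, -0.9]
grip_width: 0.8
```

```bash
python3 - <<'E'
from h import *
s=get_obs();print(s['tool_pos'],s['contact_force'],s['time'])
t=capture("top")[165:275,210:390,::-1];cv2.imwrite("pics/t7.png",cv2.resize(t,None,fx=4.4,fy=4.4,interpolation=cv2.INTER_CUBIC))
E
```

```text
[ 502.89742008 -230.74876782  172.29277859] [ 0.17541945  1.0112225  -0.89184767] 15.85
```

View pics/t7.png

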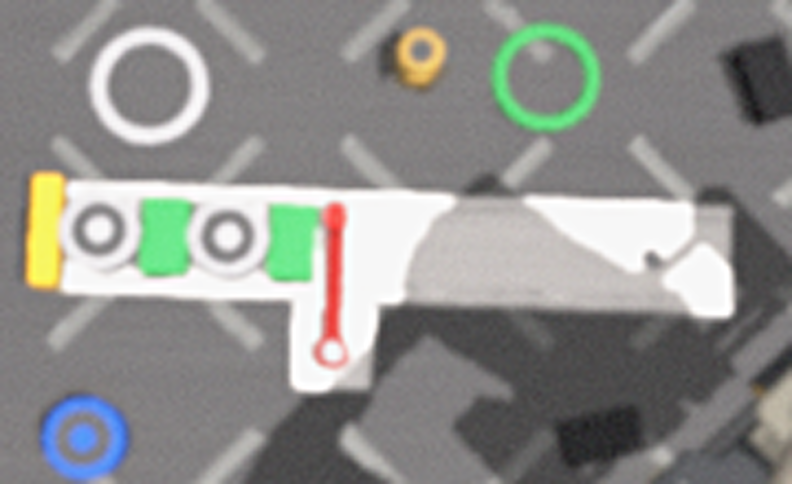

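```bash
python3 - <<'E'
from h import *
o=np.array([583.2,-40.4]);a=-.0327;y=np.array([-np.sin(a),np.cos(a)]);x=np.array([y[1],-y[0]])
def r(u,v,z):
    q=back("top",u/4.4+209.6,v/4.4+164.6,z)[:2]-o; return np.array([q@x,q@y])
t,p=r(335,214,61),r(331,351,24);d=t-p
print("tab",t,"piv",p,"theta",np.arctan2(d[0],-d[1]),np.arctan2(t[0]+55,-(t[1]-22)))
for n,c in dict(pf=(99,231,43),sf=(166,236,35),pr=(228,237,43),rearface=(314,243,35)).items(): print(n,r(*c).round(1))
E
```

```text
tab [11.12647797 23.11345855] piv [-54.37297308  22.68159392] theta 1.5773896396820728 1.587633051971551
pf [  0.3 140. ]
sf [ -0.3 107.2]
pr [-0.4 75.8]
rearface [-1.2 33.1]
```

Every measurement agrees with the home positions, so I hand the job in.

```bash
python3 -c "
from plant import *
print(close_job())"
```

```text
the job is handed in; nothing more can be done
None
```

The row is home against the yellow stop and the red keeper is closed behind it. I handed the job in at about 16 s of the 51 s allowed; the hand-in gives no verdict.

- **Pushing the row:** I pushed the four parts as one train with closed fingers on the green rear spacer. The tool stalled at about 10 N, where the row should meet the stop.
- **Closing the keeper:** I swung it by its tab with a diagonal push. Near the end the tab caught on the fingers, giving about 8 N sideways. I eased off and finished along the rail until the keeper reached its limit at about 10 N.
- **Final check (top camera):**

| Item | Measured | Target |
|---|---|---|
| Front piston, rail y | 140.0 mm | 140 mm |
| Front spacer, rail y | 107.2 mm | 108 mm |
| Rear piston, rail y | 75.8 mm | 76 mm |
| Row's rear face, rail y | 33.1 mm | 32 mm |
| Keeper angle | about 1.58 rad | 1.571 rad (limit) |

The rear face reads about 1 mm off, which is within the 2 mm camera calibration error. All parts are within about 1 mm of the channel's middle.

The gripper is clear. The retaining ring, seal ring and union looked unmoved in that last view. The screwdriver, wrench and jar were outside it, but the arm never went down near them.

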